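# Lift the brown egg out of its egg cup with the tongs

### The job

Pick up the kitchen tongs, close them gently on the brown egg and lift it out of its egg cup, and finish while still holding the egg in the tongs, quite still, with its underside at least 15 cm above the worktop. Only the tongs may touch the brown egg, never the gripper's fingers; do not drop it or squeeze it hard. Leave the egg cups standing, the white egg in its cup and the salt shaker where it is.

Things in the scene. Friction and masses are not known exactly. Their poses are not given: they have to be found in the camera images.
- tongs: Short sprung kitchen tongs, steel with black rubber grips and jaws, 240 mm long, 22 mm tall, 0.09 kg, lying on the worktop so that the two arms open and close sideways (level). Origin: underside, on the midline between the two grip covers; x points to the jaws, z up. Hinge 100 mm behind the origin, middle of the jaws 100 mm ahead of it. Arms mirror each other
- tongs_grip (a point): Where to grip, over the tongs' origin, 10.5 mm above their underside: flat rubber covers 60 mm long, 19 mm tall on the arms' outsides; 60 mm wide over them when open, about 38 mm with the jaws on an egg. Springs push each cover out with 7 N when open, 9 N on an egg: squeezed to about 54 mm and held there, the tongs can be carried open
- tongs_jaws (a point): Midway between the jaws, 10.5 mm above the tongs' underside. The jaws are V-shaped rubber pads 34 mm long, about 20 mm tall; 78 mm clear between them when open, about 67 mm with 54 mm at the grips. A gripper force of 20 N presses each jaw on the egg with about 5 N, 40 N with about 15 N; the shell stands no more than 45 N from both together
- tongs_hinge (a point): Axis of the tongs' hinge, a round head 26 mm across with a small hanging loop, 100 mm behind the grip
- tongs_left (a joint): How far each tong arm has closed, rad: 0 open (sprung), 0.11 with the jaws on an egg, 0.2 jaws shut on nothing. The other arm mirrors it
- egg_brown: The brown hen's egg, hard, 43 mm wide, 58 mm tall, about 55 g, standing loose, blunt end down, in an egg cup. Origin at its lowest point; widest 21.5 mm above that (about 55 mm above the worktop)
- egg_brown_mid (a point): Middle of the brown egg at its widest height, 21.5 mm above its lowest point
- cup_brown: Blue egg cup, loose, that holds the brown egg: 40 mm tall, rim 37 mm wide, foot 52 mm wide, 0.16 kg. Origin: centre of its underside
- egg_white: The white egg in the other cup, same size as the brown one, to be left. Origin at its lowest point
- cup_white: The equal blue egg cup that holds the white egg. Origin: centre of its underside. Which egg stands left and which right varies
- salt_shaker: Glass salt shaker with grey cap, 44 mm wide, 90 mm tall, loose, behind the eggs. Origin: centre of its underside
There are look-alikes about, which are no part of the job. Leave any green or purple look-alike of the egg_white alone. Of the things shaped like the egg_brown, the brown one is meant.

How it is judged:
By the outcome, as a careful person would: the job done as asked, in the order asked, and still so for the second after the job is handed in, while the arm keeps its last pose, push and grip.
It also fails if it takes over 43 s, if anything falls off the work surface, if the arm or the gripper's body presses on something with over 40 N, if the wrist force passes 120 N, or if a joint passes its speed limit or range.

### The arm

A 6-joint arm with a two-finger parallel gripper is mounted at the origin on a cart in front of the work surface, level with it; the furniture and walls round the work are solid. World frame = base frame: x ahead of the robot, y to its left, z up, the work surface at z = 0. Lengths are in m, angles in rad, forces in N, time in s.
With the tool pointing down it reaches from about 0.3 to 0.95 m from the base axis. Payload 3.1 kg.
Tool frame: the origin (TCP) lies between the finger pads; the fingertips stand 19 mm ahead of it and the grasp point (between the pads) is the TCP; z points along the fingers, y is the direction in which the jaws open and shut (so a half turn about z gives the same grasp; the last joint's range is limited). The gripper opens to 85 mm and grips with 20 to 120 N. Pads are 22 mm wide; open, the fingers measure 114 mm over their backs; the gripper's body (76 mm by 85 mm) begins 54 mm behind the grasp point. The pads swing forward as they close: fully open they stand 13 mm farther back than shut.
Start: joints at [-1.24, 0.308, 1.634, -0, 1.2, -0.07], TCP at [0.244, -0.575, 0.25] pointing down, gripper open.
Joint ranges: [-3.06, 3.06], [-0.79, 1.96], [0.05, 2.63], [-1.19, 4.34], [0.05, 2.64], [-2.94, 2.94]. Speed limits (rad/s): [2.79, 2.79, 3.14, 3.14, 3.14, 3.14].

### API

Orientations are given as a rotation vector (axis times angle).
In Python, from plant import readout, capture, arm gives the robot as it stands. The module is installed in compiled form; this text tells all that it offers.
- The arm moves only by the tool step_arm, never from a script. Its argument "series" is a list that holds one entry, the list of rows, each a list of 4 numbers: the shift along the tool's x, y, z in cm, then the turn about the tool's z in rad. A call has exactly 5 rows; each row is the pose to reach, as a shift and turn from the pose commanded when the call began, along the tool's axes at that moment; what a row does not reach only later rows make up. A row lasts 1/8 s, in which the tool goes at most 62.5 mm and 10.7 degrees, less where a joint would pass 70% of its speed; a pose out of reach is approached as far as the arm can. A call with a gripper value outside its range is refused whole. "hand" is the opening, from 0 (shut) to 1 (fully open), set as the call begins (left out, the last holds). The fingers move at their own pace and stop on an object; the grip force is fixed at half the most. Time passes only in rows, so rows that repeat a pose let the fingers close, or fill a call up. It gives the time, the measured TCP pose, the force and the opening at its end, in the units of the state.
- readout.state(): the state, without advancing time (a new reading comes with each control period).
- capture(name): name is "scene" or "top"; returns a dict with "image" (384x512x3 uint8, red, green, blue), "camera_matrix" (3x3 intrinsics, pixels), "k1" (the pictures are not rectified: a ray, as slopes to the right and down, at radius r is drawn at 1 + k1 r^2 times it, then the intrinsics apply), "origin" and "rotation" of the camera in the world. Camera axes: x right, y up, looking along -z (the intrinsics and any distortion apply to the point x, -y, -z); pixel columns grow to the right and rows downward; lengths in m; the calibration is good to about 2 mm. A picture is of the moment at which its call begins. There is no depth.
- arm.finish_job(): hands the job in, once; it reports no verdict.
The state is a dict: "time_s": time; "q": joint angles; "qvel": joint speeds; "joint_efforts": joint torques, N m; "eef_pos": TCP position; "tool_rot": TCP orientation; "ft_force": force on the tool from outside, world axes, zero at the start; "torque": the same for the moment, N m; "finger_gap": finger opening in m.
Only numpy, scipy, OpenCV 4.12 (cv2) and the standard library are available. Lean on these libraries where they do the work, as an engineer would, in place of code of your own. Each camera call takes 0.05 s, during which the arm holds its last target. There are 200 camera calls.

## Working session

There is one attempt and no reset: what is moved stays moved. The work goes in short steps, Python scripts to look and compute and a tool call to move; the robot and the scene stay as the last step left them, time stands still between calls to the robot, and variables do not carry over. Pictures are saved under pics/ and viewed, on a budget of 10 in all, crops included, one or two more only if the job needs it, and the job is handed in when it is done.

Besides the shell and the picture viewer there is one more tool, called as name(argument=value, ...) on one line, values as JSON. step_arm: Moves the arm, as the interface text tells. Its arguments: {"type":"object","properties":{"series":{"type":"array","items":{"type":"array","items":{"type":"array","items":{"type":"number"}}}},"hand":{"type":"number"}},"required":["series"]}

```bash
mkdir -p pics; cat > h.py <<'E'
import numpy as np, cv2
from plant import readout, capture, arm
def save(n,im): cv2.imwrite('pics/'+n+'.png',im[:,:,::-1])
def ray(c,uv):
    K=c["camera_matrix"];K=np.array(K)
    d=np.array([(uv[0]-K[0,2])/K[0,0],(uv[1]-K[1,2])/K[1,1]]);s=d.copy()
    for _ in range(30): s=d/(1+c["k1"]*(s@s))
    v=np.array(c["rotation"])@np.array([s[0],-s[1],-1.]); return np.array(c["origin"]),v
def onz(c,uv,z):
    o,v=ray(c,uv); return o+v*(z-o[2])/v[2]
def proj(c,p):
    q=np.array(c["rotation"]).T@(np.array(p)-c["origin"]); s=np.array([q[0],-q[1]])/-q[2]
    s=s*(1+c["k1"]*(s@s)); K=np.array(c["camera_matrix"]); return s*[K[0,0],K[1,1]]+K[:2,2]
E
python3 - <<'E'
from h import *
import pickle
d={n:capture(n) for n in("scene","top")}
pickle.dump(d,open('c0.pkl','wb'))
for n in d:
    save(n+'0',d[n]["image"]);c=d[n];print(n,c["camera_matrix"],c["k1"],c["origin"],c["rotation"])
print(readout.state())
E
```

```text
scene [[394.3160253    0.         261.68932331]
 [  0.         394.3160253  193.33601032]
 [  0.           0.           1.        ]] -0.010598699629012975 [0.13693584 0.65474324 0.68664759] [ 0.34814013 -0.90979276 -2.23087591]
top [[374.43177901   0.         251.43166919]
 [  0.         374.43177901 195.34161326]
 [  0.           0.           1.        ]] -0.025035059410526795 [0.41780908 0.20462469 0.90126718] [ 0.12684362 -0.09418224 -1.56621511]
{'time_s': 0.1, 'q': array([-1.23971330e+00,  3.08926028e-01,  1.63507093e+00,  8.94145503e-06,
        1.19974220e+00, -6.97102329e-02]), 'qvel': array([-1.95083777e-03, -2.19584429e-03, -2.69498411e-03, -8.67118298e-05,
       -1.65983330e-04,  3.65888400e-04]), 'joint_efforts': array([-7.26867020e-04, -4.16406369e+01, -2.77644145e+01, -1.46912853e-04,
        3.95223324e-03, -1.63982509e-05]), 'eef_pos': array([ 0.24357834, -0.57479556,  0.2491513 ]), 'tool_rot': array([-3.07663648e+00, -6.24930419e-01,  4.26123545e-04]), 'ft_force': array([-0.2326413,  0.2783308, -0.4303312]), 'torque': array([ 0.03161369,  0.01103693, -0.01089248]), 'finger_gap': 0.08538210876621731}
```

View pics/scene0.png

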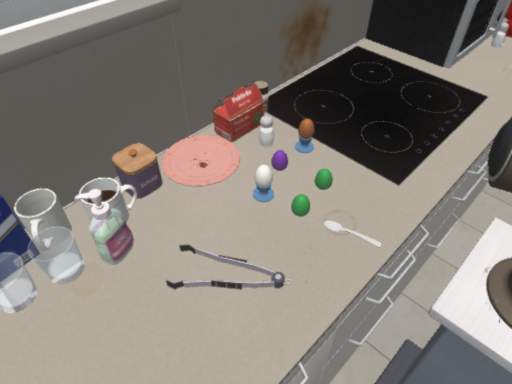

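View pics/top0.png

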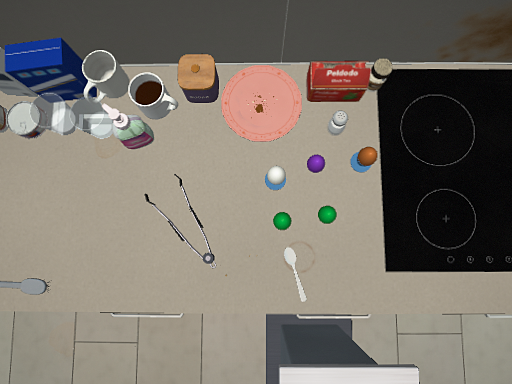

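The scene view shows the brown egg at (306,130), the white egg at (264,178) and the tongs' hinge at (278,280). In the top view they are at (367,156), (275,175) and (208,258), with the tong jaws at about (148,197) and (180,178). The salt shaker is at (338,122).

```bash
cat >> h.py <<'E'
from scipy.spatial.transform import Rotation as Rn
_cap=capture
def capture(n):
    c=dict(_cap(n)); r=np.array(c["rotation"])
    if r.shape==(3,): c["rotation"]=Rn.from_rotvec(r).as_matrix()
    return c
def tri(c1,u1,c2,u2):
    o1,v1=ray(c1,u1);o2,v2=ray(c2,u2)
    s=np.linalg.lstsq(np.c_[v1,-v2],o2-o1,rcond=None)[0]
    a,b=o1+s[0]*v1,o2+s[1]*v2; return (a+b)/2,np.linalg.norm(a-b)
def blob(m,k=0):
    n,l,st,ce=cv2.connectedComponentsWithStats(m.astype(np.uint8)); i=np.argsort(-st[1:,4])[k]+1
    return ce[i],st[i]
E
python3 - <<'E'
from h import *
import pickle
d=pickle.load(open('c0.pkl','rb'))
for c in d.values(): c["rotation"]=Rn.from_rotvec(c["rotation"]).as_matrix()
pickle.dump(d,open('c0.pkl','wb'))
s,t=d["scene"],d["top"]
def win(c,x0,x1,y0,y1):
    m=np.zeros(c["image"].shape[:2],bool);m[y0:y1,x0:x1]=1;return m
def brown(c): r,g,b=[c["image"][:,:,i].astype(int) for i in range(3)]; return (r>g*1.6)&(g>b)&(r>80)
def white(c): i=c["image"].astype(int); return (i.min(2)>190)
def blue(c): r,g,b=[c["image"][:,:,i].astype(int) for i in range(3)]; return (b>r*1.5)&(b>g*1.15)&(b>90)
for n,f,ws,wt in (("brown",brown,(295,320,115,142),(355,382,144,172)),("white",white,(252,278,160,194),(262,290,162,192)),
  ("cupb",blue,(290,320,130,158),(345,382,140,178)),("cupw",blue,(250,278,180,206),(262,290,160,195))):
    a,sa=blob(f(s)&win(s,*ws));b,sb=blob(f(t)&win(t,*wt));print(n,a,sa,b,sb,tri(s,a,t,b))
# dark tong pixels in top
ti=t["image"].astype(int)
for n,uv in(("hinge",(208.5,258)),("jawL",(148,198)),("jawR",(179.5,178)),("shaker",(338,122))): print(n,onz(t,uv,.011))
print('base',proj(t,[0,0,0]),proj(t,[.2,0,0]))
dk=(ti.max(2)<70)&win(t,130,225,165,275)
n,l,st,ce=cv2.connectedComponentsWithStats(dk.astype(np.uint8))
for i in range(1,n):
    if st[i,4]>5: print(st[i],ce[i],onz(t,ce[i],.011))
im=np.hstack([cv2.resize(t["image"][165:275,135:225],None,fx=4.5,fy=5,interpolation=cv2.INTER_CUBIC),cv2.resize(t["image"][110:190,330:390],None,fx=6,fy=550/80,interpolation=cv2.INTER_CUBIC)])
save('z0',im);print(im.shape)
E
```

```text
brown [306.3968254  123.46031746] [301 119  12  11  63] [367.17843866 155.74349442] [358 147  19  19 269] (array([ 0.6236833 , -0.03545906,  0.08417818]), np.float64(0.002038955986740117))
white [262.9875 171.7875] [257 165  13  15 160] [275.19285714 173.23571429] [269 167  13  14 140] (array([0.58510102, 0.16889051, 0.07517339]), np.float64(0.00022808823982465147))
cupb [304.03529412 145.45294118] [296 137  17  15 170] [357.82857143 163.97142857] [351 152  20  20 175] (array([ 0.62080794, -0.03232553,  0.01520919]), np.float64(0.002407800339010679))
cupw [263.03555556 193.51555556] [254 186  20  15 225] [274.10483871 183.9516129 ] [265 174  21  16 124] (array([0.57530453, 0.17143852, 0.01170071]), np.float64(0.009022985410495999))
hinge [0.39495996 0.32399575 0.011     ]
jawL [0.53741378 0.47351145 0.011     ]
jawR [0.58648386 0.39834004 0.011     ]
shaker [0.72654259 0.01058587 0.011     ]
base [350.35228847 436.20937834] [348.04184187 343.92511273]
[174 174   8  13  20] [179.2 180.1] [0.5813002  0.39891395 0.011     ]
[145 194  10  11  25] [148.2  199.04] [0.53487776 0.47291648 0.011     ]
[190 206  13  22  42] [196.19047619 217.80952381] [0.4896878  0.35528538 0.011     ]
[168 221   5   6   6] [170.  223.5] [0.47593514 0.41786204 0.011     ]
[173 228  11  13  20] [178.35 234.6 ] [0.44958806 0.39699007 0.011     ]
[211 253   3   7   9] [212.33333333 255.66666667] [0.40043077 0.31503759 0.011     ]
(550, 765, 3)
```

View pics/z0.png

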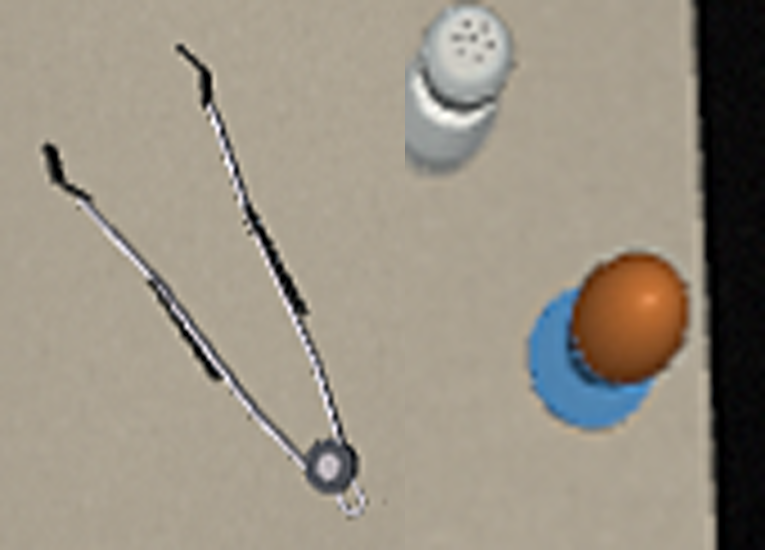

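The crop shows the hinge at about (208,258) in top pixels, the jaw corners at about (148,201) and (181,180), and the cover centres at about (176,231) and (196,217). The brown egg stands clear of its neighbours.

```bash
python3 - <<'E'
from h import *
import pickle
d=pickle.load(open('c0.pkl','rb')); s,t=d["scene"],d["top"]
H=onz(t,(208.1,258.2),.021);J1=onz(t,(147.7,201.2),.016);J2=onz(t,(181,180),.016);C1=onz(t,(176,231),.016);C2=onz(t,(196.1,216.8),.016)
for n,p in zip("H J1 J2 C1 C2".split(),(H,J1,J2,C1,C2)): print(n,p.round(4), proj(s,p).round(1))
J=(J1+J2)/2;C=(C1+C2)/2;print("J",J,"C",C,"HJ",np.linalg.norm((J-H)[:2]),"HC",np.linalg.norm((C-H)[:2]),"CC",np.linalg.norm(C1-C2),"JJ",np.linalg.norm(J1-J2))
for a in (J-H,C-H): print(np.degrees(np.arctan2(a[1],a[0])))
def rgb(c): return [c["image"][:,:,i].astype(int) for i in range(3)]
r,g,b=rgb(t); m=(r>g*1.4)&(g>=b)&(r>60); m[:140]=0;m[175:]=0;m[:,:350]=0;m[:,385:]=0
print("brown top",blob(m),onz(t,blob(m)[0],.0625))
r,g,b=rgb(s); m=(r>g*1.4)&(g>=b)&(r>50); m[:114]=0;m[148:]=0;m[:,:295]=0;m[:,320:]=0
print("brown scene",blob(m),onz(s,blob(m)[0],.0625))
r,g,b=rgb(t)
m=(g>1.5*r)&(g>1.5*b)
for k in(0,1): print("green",onz(t,blob(m,k)[0],.025),blob(m,k)[1])
m=(b>1.5*r)&(r>1.5*g); m[:,:290]=0; print("purple",onz(t,blob(m)[0],.025),blob(m)[1])
print("shaker top",onz(t,(338.5,116),.09),"white",onz(t,(275,175),.0625))
E
```

```text
H [0.3948 0.3236 0.021 ] [278.9 277.2]
J1 [0.529  0.4724 0.016 ] [175.5 284.7]
J2 [0.5806 0.3935 0.016 ] [190.4 245.8]
C1 [0.4579 0.4018 0.016 ] [227.5 284.1]
C2 [0.4917 0.3547 0.016 ] [233.1 259.4]
J [0.55480521 0.43293042 0.016     ] C [0.47478548 0.378238   0.016     ] HJ 0.19384092975281114 HC 0.09691611602495435 CC 0.05793725968783718 JJ 0.09433152944843613
34.34134202935744
34.33059650629901
brown top (array([367.22021661, 155.72924188]), array([358, 147,  19,  19, 277], dtype=int32)) [ 0.62829247 -0.04248469  0.0625    ]
brown scene (array([306.3540856 , 127.59143969]), array([298, 118,  17,  20, 257], dtype=int32)) [ 0.63060286 -0.04540638  0.0625    ]
green [0.49770844 0.04670181 0.025     ] [318 206  18  17 249]
green [0.48253431 0.15198162 0.025     ] [273 212  18  18 246]
purple [0.63508288 0.07188941 0.025     ] [308 155  15   7  18]
shaker top [0.71320299 0.02623806 0.09      ] white [0.58347699 0.16874001 0.0625    ]
```

step_arm(series=[[[3.7, -4.97, 0, 0], [7.4, -9.94, 0, 0], [11.1, -14.91, 0, 0], [14.8, -19.88, 0, 0], [18.5, -24.85, 0, 0]]], hand=1)

```text
time_s: 0.72
eef_pos: [0.3171, -0.2724, 0.2499]
tool_rot: [-3.079, -0.624, -0.0]
ft_force: [0.6, 0.9, 0.5]
finger_gap: 0.0851
```

step_arm(series=[[[3.7, -4.97, 0, 0], [7.4, -9.94, 0, 0], [11.1, -14.91, 0, 0], [14.8, -19.88, 0, 0], [18.5, -24.85, 0, 0]]])

```text
time_s: 1.35
eef_pos: [0.3906, 0.0285, 0.2503]
tool_rot: [3.078, 0.625, 0.001]
ft_force: [0.8, 0.2, 0.6]
finger_gap: 0.0857
```

step_arm(series=[[[3.7, -4.97, 0, 0], [7.4, -9.94, 0, 0], [11.1, -14.91, 0, 0], [14.8, -19.88, 0, 0], [18.5, -24.85, 0, 0]]], hand=0.85)

```text
time_s: 1.98
eef_pos: [0.4639, 0.3295, 0.2498]
tool_rot: [3.078, 0.626, -0.001]
ft_force: [1.1, -0.8, 0.7]
finger_gap: 0.0727
```

step_arm(series=[[[3.0, -4.1, 0, -0.1], [3.0, -4.1, 4, -0.198], [3.0, -4.1, 9, -0.198], [3.0, -4.1, 14, -0.198], [3.0, -4.1, 18, -0.198]]])

```text
time_s: 2.6
eef_pos: [0.4743, 0.3762, 0.0675]
tool_rot: [3.001, 0.927, -0.005]
ft_force: [1.3, 1.1, 0.3]
finger_gap: 0.0727
```

```bash
python3 - <<'E'
from h import *
s,t=capture("scene"),capture("top"); print(readout.state()["eef_pos"],readout.state()["finger_gap"])
im=np.hstack([cv2.resize(t["image"][150:280,120:240],(390,422),interpolation=2),cv2.resize(s["image"][190:320,150:270+20],(400,422),interpolation=2)]);save('z1',im)
E
```

```text
[0.47102995 0.37379614 0.06431206] 0.07264095096714006
```

View pics/z1.png

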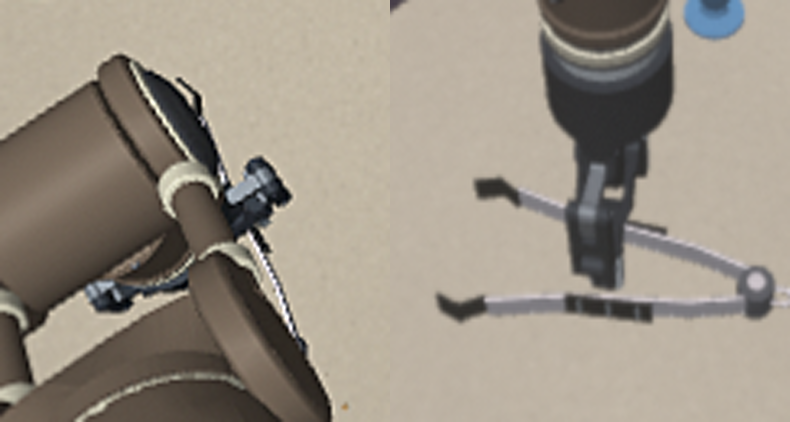

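The top view shows the gripper over the grips with the arm covering part of them. The scene view shows the fingers standing between the two arms, above the covers. I'll read the settled pose.

step_arm(series=[[[0, 0, 0.5, 0], [0, 0, 1, 0], [0, 0, 1.5, 0], [0, 0, 1.5, 0], [0, 0, 1.5, 0]]])

```text
time_s: 3.32
eef_pos: [0.4758, 0.3771, 0.0558]
tool_rot: [-3.002, -0.927, -0.001]
ft_force: [-0.2, -0.3, 0.6]
finger_gap: 0.0728
```

```bash
python3 - <<'E'
from h import *
s=readout.state(); R=Rn.from_rotvec(s["tool_rot"]).as_matrix(); print(s["eef_pos"],R.round(4),s["q"],s["ft_force"])
d=R.T@(np.array([.476,.379,.03])-s["eef_pos"]); print(d)
E
```

```text
[0.47584884 0.37708761 0.05576627] [[ 8.260e-01  5.636e-01  6.000e-04]
 [ 5.636e-01 -8.260e-01  4.000e-04]
 [ 8.000e-04  0.000e+00 -1.000e+00]] [ 5.98421317e-01  5.17300814e-01  1.78570910e+00 -2.05220005e-05
  8.37808558e-01  1.57044833e+00] [-0.20456702 -0.27721968  0.62027868]
[ 0.00118281 -0.00149488  0.02576717]
```

step_arm(series=[[[0.1, -0.1, 1.0, 0], [0.1, -0.1, 1.8, 0], [0.1, -0.1, 2.5, 0], [0.1, -0.1, 2.7, 0], [0.1, -0.1, 2.9, 0]]])

```text
time_s: 3.95
eef_pos: [0.4759, 0.3783, 0.026]
tool_rot: [3.002, 0.927, -0.0]
ft_force: [-0.1, 0.1, -0.9]
finger_gap: 0.0726
```

step_arm(series=[[[0, 0, 0.2, 0], [0, 0, 0.4, 0], [0, 0, 0.6, 0], [0, 0, 0.7, 0], [0, 0, 0.7, 0]]])

```text
time_s: 4.58
eef_pos: [0.4758, 0.3783, 0.0192]
tool_rot: [3.002, 0.927, -0.0]
ft_force: [-0.2, 0.5, 0.3]
finger_gap: 0.0726
```

step_arm(series=[[[0, 0, 0, 0], [0, 0, 0, 0], [0, 0, 0, 0], [0, 0, 0, 0], [0, 0, 0, 0]]], hand=0.68)

```text
time_s: 5.2
eef_pos: [0.4763, 0.3786, 0.0198]
tool_rot: [-3.002, -0.926, -0.001]
ft_force: [-0.8, -0.1, 5.3]
finger_gap: 0.0581
```

step_arm(series=[[[0, 0, 0.1, 0], [0, 0, 0.2, 0], [0, 0, 0.2, 0], [0, 0, 0.2, 0], [0, 0, 0.2, 0]]], hand=0.63)

```text
time_s: 5.82
eef_pos: [0.4768, 0.379, 0.0192]
tool_rot: [-3.001, -0.927, -0.003]
ft_force: [-2.1, -0.5, 12.6]
finger_gap: 0.0542
```

step_arm(series=[[[0, 0, -0.2, 0], [0, 0, -0.5, 0], [0, 0, -1.0, 0], [0, 0, -2.0, 0], [0, 0, -3.0, 0]]])

```text
time_s: 6.45
eef_pos: [0.4759, 0.3783, 0.0479]
tool_rot: [-3.002, -0.927, -0.0]
ft_force: [-0.5, -0.1, -0.7]
finger_gap: 0.0541
```

step_arm(series=[[[0, 0, -2, 0], [0, 0, -4, 0], [0, 0, -6, 0], [0, 0, -8, 0], [0, 0, -9, 0]]])

```text
time_s: 7.08
eef_pos: [0.4767, 0.3789, 0.1396]
tool_rot: [-3.001, -0.926, -0.005]
ft_force: [0.5, 0.3, -0.7]
finger_gap: 0.0537
```

```bash
python3 - <<'E'
from h import *
s,t=capture("scene"),capture("top"); print(readout.state())
im=np.hstack([cv2.resize(t["image"][150:280,120:240],(390,422),interpolation=2),cv2.resize(s["image"][170:300,140:280],(400,422),interpolation=2)]);save('z2',im)
E
```

```text
{'time_s': 7.175, 'q': array([6.00066594e-01, 3.99758789e-01, 1.75513809e+00, 3.37145272e-05,
       9.83545827e-01, 1.57208956e+00]), 'qvel': array([-0.00111341,  0.02776278,  0.02219356, -0.00035776, -0.01309695,
       -0.00080614]), 'joint_efforts': array([ 3.83554632e-02, -4.28138030e+01, -2.44776285e+01,  3.85861867e-04,
        1.20314662e-01, -1.02456301e-05]), 'eef_pos': array([0.47678464, 0.37895092, 0.13914384]), 'tool_rot': array([-3.00093513, -0.92625112, -0.00471143]), 'ft_force': array([ 0.45332219,  0.17668216, -0.51221578]), 'torque': array([ 0.01418106, -0.05103484,  0.0280829 ]), 'finger_gap': 0.05377323854185343}
```

View pics/z2.png

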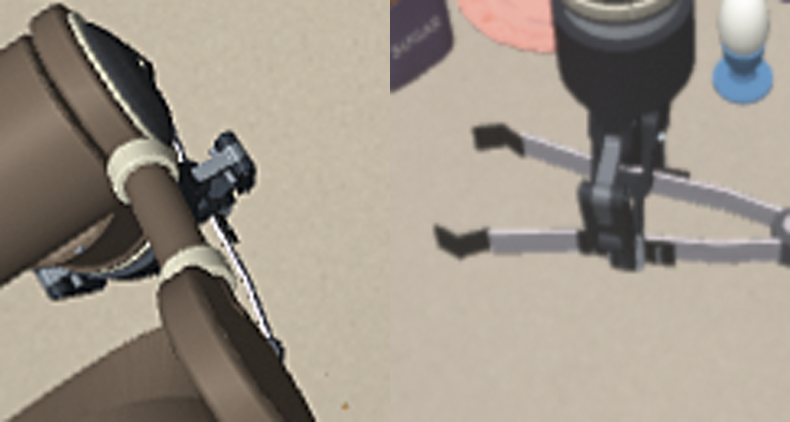

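The tongs are up, level, and held at the covers. In the scene view the jaw corners are at about (180,213) and (164,245), and the hinge at about (278,239).

```bash
python3 - <<'E'
from h import *
c=capture("scene"); s=readout.state(); p=s["eef_pos"];R=Rn.from_rotvec(s["tool_rot"]).as_matrix()
i=c["image"].astype(int); m=(i.max(2)<75); m[:,200:]=0;m[:,:150]=0;m[:195]=0;m[265:]=0
for k in(0,1):
    ce,st=blob(m,k); w=onz(c,ce,p[2]-.0085); print(ce,st,w,"tool frame",R.T@(w-p))
m=np.ones(i.shape[:2],bool); 
for uv in((180.3,213.1),(164.5,245.5)): print("corner",R.T@(onz(c,uv,p[2]-.0085)-p))
for x,y in((.1,-.04),(.1,.04),(-.1,0)): print(x,y,proj(c,p+R@np.array([x,y,.0085])))
im=cv2.resize(c["image"][190:270,150:310],(800,400),interpolation=2);save('z3',im)
E
```

```text
[165.1744186  244.36046512] [157 241  18   8  86] [0.5394312  0.46626128 0.12944225] tool frame [ 0.10176329 -0.03682521  0.00861412]
[177.37804878 212.12195122] [170 209  17   8  82] [0.58375041 0.40500609 0.12944225] tool frame [0.10384469 0.03875295 0.00861581]
corner [0.09772301 0.03735095 0.00860897]
corner [ 0.10211088 -0.0393751   0.00861453]
0.1 -0.04 [165.53726098 245.9167759 ]
0.1 0.04 [179.5493781  211.85600657]
-0.1 0 [282.66703365 243.55203945]
```

View pics/z3.png

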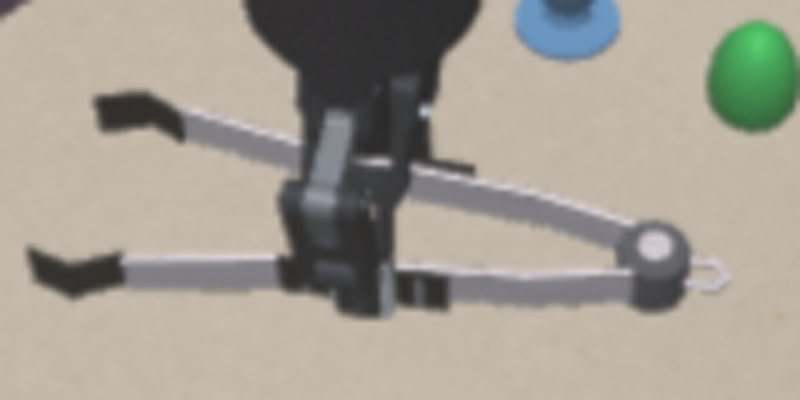

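The hinge reads (280.5,242) and the jaws sit at about x = +102 mm, y = +1 mm in the tool frame, as expected. I'll carry the tongs to hover over the brown egg at a yaw of 20°.

step_arm(series=[[[-1.0, 2.0, -1.5, 0], [-3.0, 6.0, -3, 0], [-5.3, 10.3, -4, 0], [-7.6, 14.7, -4, 0], [-9.9, 19.2, -4, 0]]])

```text
time_s: 7.85
eef_pos: [0.5016, 0.1623, 0.1764]
tool_rot: [-3.002, -0.927, 0.003]
ft_force: [-0.0, 0.3, -1.0]
finger_gap: 0.0539
```

step_arm(series=[[[-2.3, 4.5, 0, 0.05], [-4.6, 9.0, 0, 0.1], [-7.0, 13.7, 0, 0.15], [-9.5, 18.4, 0, 0.2], [-11.2, 21.7, 0, 0.25]]])

```text
time_s: 8.48
eef_pos: [0.5313, -0.0806, 0.1761]
tool_rot: [-3.094, -0.54, 0.003]
ft_force: [0.9, 0.6, -1.6]
finger_gap: 0.054
```

step_arm(series=[[[0, 0, 1, 0], [0, 0, 2, 0], [0, 0, 2.5, 0], [0, 0, 2.5, 0], [0, 0, 2.5, 0]]])

```text
time_s: 9.1
eef_pos: [0.5323, -0.0777, 0.1524]
tool_rot: [3.094, 0.547, 0.001]
ft_force: [0.3, -0.9, -0.3]
finger_gap: 0.054
```

```bash
python3 - <<'E'
from h import *
import pickle
s,t=capture("scene"),capture("top"); pickle.dump((s,t),open('c1.pkl','wb'));st=readout.state(); p=st["eef_pos"];R=Rn.from_rotvec(st["tool_rot"]).as_matrix()
print(p,st["tool_rot"],st["ft_force"],st["finger_gap"])
for x,y in((.102,-.037),(.102,.039),(-.098,0)): print(x,y,proj(s,p+R@np.array([x,y,.0085])),proj(t,p+R@np.array([x,y,.0085])))
im=np.hstack([cv2.resize(t["image"][110:220,300:410],(400,400),interpolation=2),cv2.resize(s["image"][80:180,260:360],(400,400),interpolation=2)]);save('z4',im)
E
```

```text
[ 0.5325175  -0.07809598  0.15275443] [3.09339868e+00 5.46245325e-01 1.38467263e-03] [-0.0846637   0.57568334 -0.16257552] 0.05387117050065561
0.102 -0.037 [304.64379798 109.20884435] [362.22908144 151.99735312]
0.102 0.039 [314.48400999  93.75594255] [396.11891484 139.79737306]
-0.098 0 [390.40895282 121.38752758] [417.13238967 237.21780366]
```

View pics/z4.png

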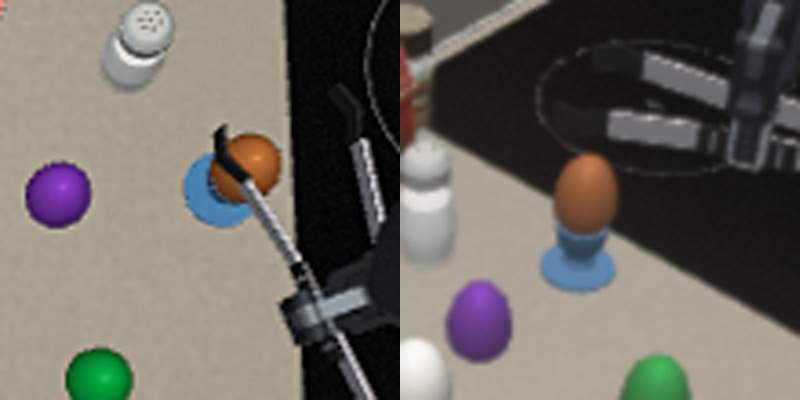

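The top view shows the jaws at (363,152.6) and (396,140), agreeing with the prediction. The egg is centred between them: its tool-frame position is (103, 1) mm against (102, 1) mm for the jaws. I'll descend around the egg.

step_arm(series=[[[0, 0, 1.5, 0], [0, 0, 3, 0], [0, 0, 4.2, 0], [0, 0, 4.6, 0], [0, 0, 5, 0]]])

```text
time_s: 9.82
eef_pos: [0.5322, -0.0785, 0.1018]
tool_rot: [-3.094, -0.545, 0.0]
ft_force: [-0.3, 0.0, -0.4]
finger_gap: 0.0538
```

step_arm(series=[[[0, 0, 1, 0], [0, 0, 2, 0], [0, 0, 3, 0], [0, 0, 3.5, 0], [0, 0, 3.5, 0]]])

```text
time_s: 10.45
eef_pos: [0.5317, -0.0783, 0.0666]
tool_rot: [-3.093, -0.545, 0.002]
ft_force: [0.7, -0.0, -1.3]
finger_gap: 0.0536
```

```bash
python3 - <<'E'
from h import *
import pickle
s,t=capture("scene"),capture("top"); st=readout.state(); print(st["eef_pos"],st["tool_rot"],st["ft_force"],st["finger_gap"])
im=np.hstack([cv2.resize(t["image"][130:190,340:400],(400,400),interpolation=2),cv2.resize(s["image"][105:165,280:340],(400,400),interpolation=2)]);save('z5',im)
E
```

```text
[ 0.53239287 -0.07851554  0.0674386 ] [3.09375360e+00 5.45109089e-01 7.19205961e-04] [-0.23806265 -0.23624299 -0.0177858 ] 0.053533122163179
```

View pics/z5.png

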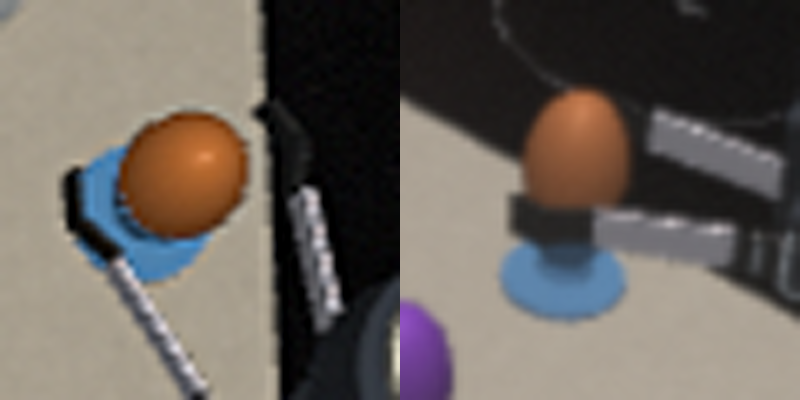

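The jaws stand either side of the egg with no contact: V corners at about (351.7,163.3) and (384.7,155.5) in the top view. The foot of the cup is centred at about (361.8,162).

```bash
python3 - <<'E'
from h import *
st=readout.state(); p=st["eef_pos"];R=Rn.from_rotvec(st["tool_rot"]).as_matrix()
t=capture("top");s=capture("scene");print(p)
f=lambda w:(R.T@(w-p)).round(4)
for n,uv,z in(("jL",(351.7,163.3),.066),("jR",(384.7,155.5),.066),("foot",(361.8,162.1),.004)): w=onz(t,uv,z);print(n,w,f(w))
for c,b in((t,(130,190,340,400)),(s,(105,165,280,340))):
    i=c["image"].astype(int);r,g,bl=i[:,:,0],i[:,:,1],i[:,:,2];m=(r>1.4*g)&(g>=bl)&(r>50);k=np.zeros_like(m);k[b[0]:b[1],b[2]:b[3]]=1
    ce,q=blob(m&k);print("egg",ce,q,f(onz(c,ce,.0625)))
i=s["image"].astype(int);m=(i[:,:,2]>1.5*i[:,:,0])&(i[:,:,2]>90);m[:140]=0;m[165:]=0;m[:,:285]=0;m[:,330:]=0
ce,q=blob(m);print("foot scene",ce,q,f(onz(s,(q[0]+q[2]/2,ce[1]),.004)))
E
```

```text
[ 0.53239287 -0.07851554  0.0674386 ]
jL [ 0.60977739 -0.00550467  0.066     ] [ 0.0977 -0.0422  0.0015]
jR [ 0.62794211 -0.08127067  0.066     ] [0.0889 0.0352 0.0015]
foot [ 0.62701563 -0.04583766  0.004     ] [0.1001 0.0016 0.0635]
egg [367.22021661 155.72924188] [358 147  19  19 277] [ 0.1024 -0.0011  0.005 ]
egg [306.24152542 126.96610169] [298 118  17  18 236] [0.1048 0.0049 0.005 ]
foot scene [303.92028986 146.82608696] [296 141  17  12 138] [ 0.1006 -0.005   0.0635]
```

step_arm(series=[[[0, 0, 0.1, 0], [0, 0, 0.2, 0], [0, 0, 0.25, 0], [0, 0, 0.25, 0], [0, 0, 0.25, 0]]], hand=0.54)

```text
time_s: 11.28
eef_pos: [0.5321, -0.0785, 0.0647]
tool_rot: [3.094, 0.545, -0.0]
ft_force: [0.3, -0.2, -0.8]
finger_gap: 0.0464
```

step_arm(series=[[[0, 0, 0, 0], [0, 0, 0, 0], [0, 0, 0, 0], [0, 0, 0, 0], [0, 0, 0, 0]]], hand=0.49)

```text
time_s: 11.9
eef_pos: [0.5321, -0.0784, 0.0648]
tool_rot: [-3.094, -0.545, 0.0]
ft_force: [-1.0, -0.3, -0.5]
finger_gap: 0.0422
```

step_arm(series=[[[0, 0, 0, 0], [0, 0, 0, 0], [0, 0, 0, 0], [0, 0, 0, 0], [0, 0, 0, 0]]], hand=0.47)

```text
time_s: 12.52
eef_pos: [0.5321, -0.0785, 0.0648]
tool_rot: [-3.094, -0.545, 0.0]
ft_force: [-0.4, -0.4, -1.4]
finger_gap: 0.0404
```

step_arm(series=[[[0, 0, 0, 0], [0, 0, 0, 0], [0, 0, 0, 0], [0, 0, 0, 0], [0, 0, 0, 0]]], hand=0.455)

```text
time_s: 13.15
eef_pos: [0.5322, -0.0785, 0.0648]
tool_rot: [3.094, 0.545, 0.0]
ft_force: [0.0, -0.6, -1.8]
finger_gap: 0.0392
```

step_arm(series=[[[0, 0, 0, 0], [0, 0, 0, 0], [0, 0, 0, 0], [0, 0, 0, 0], [0, 0, 0, 0]]], hand=0.445)

```text
time_s: 13.78
eef_pos: [0.5322, -0.0785, 0.0648]
tool_rot: [3.094, 0.545, 0.0]
ft_force: [-0.0, -0.0, -0.6]
finger_gap: 0.0389
```

step_arm(series=[[[0, 0, 0, 0], [0, 0, 0, 0], [0, 0, 0, 0], [0, 0, 0, 0], [0, 0, 0, 0]]], hand=0.437)

```text
time_s: 14.4
eef_pos: [0.5321, -0.0785, 0.0648]
tool_rot: [3.094, 0.545, 0.0]
ft_force: [-0.1, -0.6, -0.8]
finger_gap: 0.0385
```

The fingers stopped following at about 38.5–39 mm, so the jaws are on the egg. I'll ease off slightly and lift gently.

step_arm(series=[[[0, 0, 0, 0], [0, 0, -0.2, 0], [0, 0, -0.5, 0], [0, 0, -1.0, 0], [0, 0, -1.5, 0]]], hand=0.442)

```text
time_s: 15.02
eef_pos: [0.532, -0.0784, 0.0801]
tool_rot: [-3.094, -0.545, 0.0]
ft_force: [0.4, -0.2, -1.3]
finger_gap: 0.0377
```

```bash
python3 - <<'E'
from h import *
s,t=capture("scene"),capture("top"); st=readout.state(); print(st["eef_pos"],st["tool_rot"],st["ft_force"],st["torque"],st["finger_gap"])
im=np.hstack([cv2.resize(t["image"][130:190,340:400],(400,400),interpolation=2),cv2.resize(s["image"][100:160,280:340],(400,400),interpolation=2)]);save('z6',im)
E
```

```text
[ 0.5327633  -0.07856487  0.08066091] [3.09334765e+00 5.45064217e-01 2.34969854e-03] [ 1.33307954 -0.73737566 -0.57562778] [-0.04447689  0.01083097 -0.01085607] 0.037600299368132736
```

View pics/z6.png

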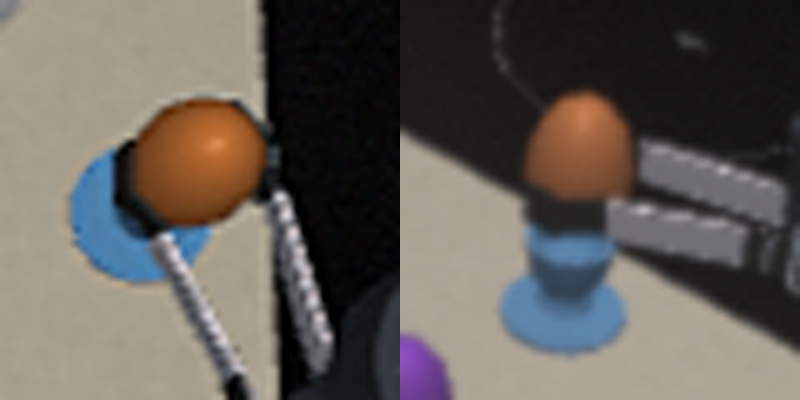

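The egg is between the jaws and appears to have risen with the cup left standing. I'll check how far it rose.

```bash
python3 - <<'E'
from h import *
import pickle
d=pickle.load(open('c0.pkl','rb'))
def egg(c,b):
    i=c["image"].astype(int);r,g,bl=i[:,:,0],i[:,:,1],i[:,:,2];m=(r>1.4*g)&(g>=bl)&(r>50);k=np.zeros_like(m);k[b[0]:b[1],b[2]:b[3]]=1
    return blob(m&k)
t,s=capture("top"),capture("scene")
for c0,c1,bt in((d["top"],t,(135,180,345,395)),(d["scene"],s,(100,150,285,335))):
    for c in(c0,c1): print(egg(c,bt))
for dz in(0,.01,.015,.02): print(dz,[ (proj(c,[.6285,-.0445,z+dz])-proj(c,[.6285,-.0445,z])).round(1) for c,z in((t,.0625),(s,.0915))])
print(readout.state()["finger_gap"],readout.state()["eef_pos"])
E
```

```text
(array([367.22021661, 155.72924188]), array([358, 147,  19,  19, 277], dtype=int32))
(array([369.31418919, 153.88175676]), array([360, 145,  20,  19, 296], dtype=int32))
(array([306.3540856 , 127.59143969]), array([298, 118,  17,  20, 257], dtype=int32))
(array([306.62211982, 121.44239631]), array([298, 113,  17,  17, 217], dtype=int32))
0 [array([0., 0.]), array([0., 0.])]
0.01 [array([ 1.3, -1.1]), array([ 0.4, -3.2])]
0.015 [array([ 1.9, -1.6]), array([ 0.6, -4.9])]
0.02 [array([ 2.6, -2.2]), array([ 0.8, -6.5])]
0.03801956646768091 [ 0.53225428 -0.07850013  0.08004116]
```

The egg rose 15–16 mm, the same as the tongs, and it is out of the cup. I'll firm the grip a touch and lift slowly.

step_arm(series=[[[0, 0, 0, 0], [0, 0, 0, 0], [0, 0, 0, 0], [0, 0, -0.3, 0], [0, 0, -0.8, 0]]], hand=0.438)

```text
time_s: 15.85
eef_pos: [0.532, -0.0785, 0.0879]
tool_rot: [-3.094, -0.545, 0.001]
ft_force: [0.5, -0.6, -1.6]
finger_gap: 0.0383
```

step_arm(series=[[[0, 0, -0.7, 0], [0, 0, -1.5, 0], [0, 0, -2.3, 0], [0, 0, -3.1, 0], [0, 0, -3.9, 0]]])

```text
time_s: 16.48
eef_pos: [0.5321, -0.0785, 0.1274]
tool_rot: [3.094, 0.545, 0.0]
ft_force: [-0.0, 0.3, -1.4]
finger_gap: 0.0379
```

step_arm(series=[[[0, 0, -0.8, 0], [0, 0, -1.7, 0], [0, 0, -2.6, 0], [0, 0, -3.5, 0], [0, 0, -4.4, 0]]])

```text
time_s: 17.1
eef_pos: [0.5321, -0.0785, 0.1714]
tool_rot: [3.094, 0.545, 0.0]
ft_force: [0.6, 0.3, -1.7]
finger_gap: 0.0378
```

step_arm(series=[[[0, 0, -0.9, 0], [0, 0, -1.8, 0], [0, 0, -2.7, 0], [0, 0, -3.5, 0], [0, 0, -4.2, 0]]])

```text
time_s: 17.73
eef_pos: [0.5322, -0.0785, 0.2133]
tool_rot: [3.094, 0.545, 0.0]
ft_force: [-0.3, 0.1, -1.4]
finger_gap: 0.0383
```

step_arm(series=[[[0, 0, -0.7, 0], [0, 0, -1.4, 0], [0, 0, -1.9, 0], [0, 0, -2.2, 0], [0, 0, -2.3, 0]]])

```text
time_s: 18.35
eef_pos: [0.5321, -0.0785, 0.2359]
tool_rot: [3.094, 0.545, 0.0]
ft_force: [0.6, 0.0, -1.3]
finger_gap: 0.0378
```

step_arm(series=[[[0, 0, 0, 0], [0, 0, 0, 0], [0, 0, 0, 0], [0, 0, 0, 0], [0, 0, 0, 0]]])

```text
time_s: 18.98
eef_pos: [0.5321, -0.0785, 0.2357]
tool_rot: [-3.094, -0.545, 0.0]
ft_force: [0.4, -0.6, -2.5]
finger_gap: 0.0381
```

```bash
python3 - <<'E'
from h import *
s,t=capture("scene"),capture("top"); st=readout.state(); print(st["eef_pos"],abs(st["qvel"]).max(),st["ft_force"],st["finger_gap"])
p=st["eef_pos"]; R=Rn.from_rotvec(st["tool_rot"]).as_matrix();e=p+R@np.array([.102,.001,.002]);print(proj(s,e),proj(t,e))
u=[]
for c in(s,t):
    i=c["image"].astype(int);r,g,b=i[:,:,0],i[:,:,1],i[:,:,2];q=proj(c,e);yy,xx=np.mgrid[:384,:512]
    ce,stt=blob((r>1.4*g)&(g>=b)&(r>50)&(np.hypot(xx-q[0],yy-q[1])<25));print(ce,stt);u.append(ce)
print(tri(s,u[0],t,u[1]))
im=np.hstack([cv2.resize(t["image"][90:220,260:420],(400,325),interpolation=2),cv2.resize(s["image"][40:210,230:400],(400,325),interpolation=2)]);save('z7',im)
E
```

```text
[ 0.53210678 -0.07847635  0.23576653] 0.0013110883112026166 [-0.48612643 -0.3563672  -1.27953011] 0.03813672909952295
[313.7543519   68.06966297] [394.83885515 132.92635553]
[313.          66.05761317] [304  57  18  18 243]
[393.71276596 132.91914894] [382 122  25  24 470]
(array([ 0.62652251, -0.03931951,  0.24133832]), np.float64(0.0013864736076078356))
```

View pics/z7.png

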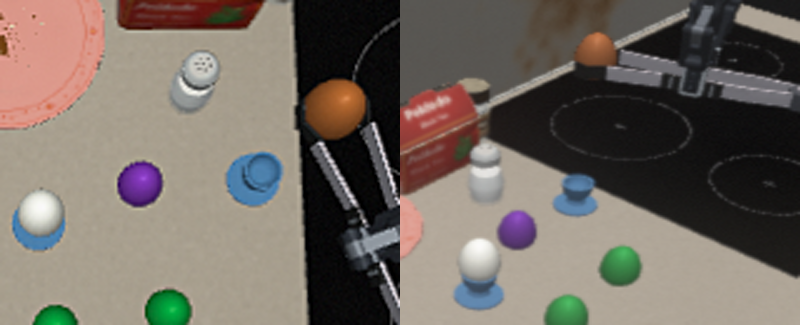

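The egg is held in the jaws, at (313,66) in the scene view and (394,133) in the top view. The blue cup stands empty, and the white egg and salt shaker are undisturbed.

```bash
python3 -c "
from plant import arm
print(arm.finish_job())"
```

```text
the job is handed in; nothing more can be done
None
```

I picked up the tongs by their covers, closed the jaws on the brown egg, lifted it out of its cup and handed the job in with the tongs still holding it. That took about 19 s of the 43 s allowed.

**Last checks before handing in:**
- **Height:** the egg's underside is about 20 cm above the worktop. The two camera views place its visible part about 4–5 mm higher than I worked out from the tool pose, probably because the jaw hides part of it in one view.
- **Stillness:** joint speeds were about 0.001 rad/s, and the wrist force was under 3 N.
- **Grip:** the finger gap held steady at about 38 mm, so the jaws were on the egg. The squeeze was limited by stepping the finger opening down; its force was not measured. Only the jaws were seen near the egg.
- **Surroundings:** the empty cup and the white egg's cup were standing, with the white egg in place. The salt shaker looked unmoved.

**Contact on the way:** while closing on the tongs, the fingertips lightly touched the worktop, reading about 13 N upward. That force went away as soon as I lifted.

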